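# Close a double-lidded crock and lift off only its outer lid

### The arm

A 6-joint arm with a two-finger parallel gripper is mounted at the origin on a cart in front of the work surface, level with it; the furniture and walls round the work are solid. World frame = base frame: x ahead of the robot, y to its left, z up, the work surface at z = 0. Lengths are in m, angles in rad, forces in N, time in s.
With the tool pointing down it reaches from about 0.35 to 0.975 m from the base axis. Payload 4.9 kg.
Tool frame: the origin (TCP) lies midway between the tips of the shut fingers; the grasp point (between the pads) lies 19 mm behind it; z points along the fingers, y is the line along which they close (so a half turn about z gives the same grasp; the last joint's range is limited). The gripper opens to 85 mm and grips with 20 to 120 N. Pads are 22 mm wide; open, the fingers measure 114 mm over their backs; the gripper's body (76 mm by 85 mm) begins 54 mm behind the grasp point. The pads swing forward as they close: fully open they stand 13 mm farther back than shut.
Start: joints at [-1.224, 0.053, 1.613, -0, 1.476, -0.119], TCP at [0.281, -0.558, 0.231] pointing down, gripper open.
Joint ranges: [-3.01, 3.01], [-1.01, 2.22], [0.06, 2.58], [-1.02, 4.17], [0.09, 2.62], [-3.14, 3.14]. Speed limits (rad/s): [2.57, 2.57, 3.14, 3.14, 3.14, 3.14].

### API

Orientations are given as a rotation vector (axis times angle).
In Python, from station import telemetry, optics, ctrl gives the robot as it stands.
- The arm moves only by the shell command python3 -m pendant 'ROWS' [FORCE]. ROWS is JSON, one flat list of numbers, 7 for each row, row after row: the turn, a rotation vector about the tool's x, y, z as a fraction of full scale, then the shift along the tool's x, y, z as a fraction of full scale, then the opening, from 0 (shut) to 1 (fully open). In form: [ax, ay, az, tx, ty, tz, fingers, ax, ay, az, tx, ty, tz, fingers, ...]. A call has 1 to 12 rows; each row is the pose to reach, as a shift and turn from the pose commanded when the call began, along the tool's axes at that moment; what a row does not reach only later rows make up. Full scale, the value 1, is 300 mm for a shift and 30 degrees for a turn. A row lasts 1/8 s, in which the tool goes at most 62.5 mm and 10.7 degrees, less where a joint would pass 70% of its speed; a pose out of reach is approached as far as the arm can. A call with a number of a shift or a turn outside -1 to 1 is refused whole. A call with a gripper value outside its range is refused whole. The fingers move at their own pace and stop on an object; FORCE is the grip in N (left out, the last holds). Time passes only in rows, so rows that repeat a pose let the fingers close. It gives the time, the measured TCP pose, the force, the opening and the grip force at its end, in the units of the state.
- telemetry.get_obs(): the state, without advancing time (a new reading comes with each control period).
- optics.get_image(name): name is "scene" or "top"; returns a dict with "image" (480x640x3 uint8, red, green, blue), "depth" (480x640 float32, m along the optical axis (not along the pixel's ray), 0 where there is no reading), "fx", "fy", "cx", "cy" (pixels), "rvec" (rotation vector, rad) and "tvec" (3), from world to camera coordinates, as OpenCV has them. Camera axes: x right, y down, z forward; pixel columns grow to the right and rows downward; lengths in m; the calibration is good to about 2 mm. A picture is of the moment at which its call begins.
- ctrl.finish_job(): hands the job in; it is judged then, once.
The state is a dict: "t": time; "q": joint angles; "dq": joint speeds; "effort": joint torques, N m; "tool_pos": TCP position; "tool_rot": TCP orientation; "contact_force": force on the tool from outside, world axes, zero at the start; "wrist_torque": the same for the moment, N m; "opening": finger opening in m; "grip_force": force on a finger pad.
Only numpy, scipy, OpenCV 4.12 (cv2) and the standard library are available. Lean on these libraries where they do the work, as an engineer would, in place of code of your own. Each camera call takes 0.05 s, during which the arm holds its last target. There are 200 camera calls.

### The job

Carefully, dropping nothing: take the peeler off the mouth of the crock and lay it flat on the worktop, clear of the crock. Then pick up the nested pair of lids by the inner lid's tall post, seat the pair on the crock together and let go. Finally take the outer lid alone by its collar, lift it off for washing and finish while holding it level, at least 10 cm above where it sat, leaving the inner lid fully seated and undisturbed; do not tip or push the crock about and leave the jar, timer and shaker alone.

Things in the scene. Friction and masses are not known exactly. Their poses are not given: they have to be found in the camera images.
- crock: open round white stoneware crock, 132 mm across the belly, 85 mm tall, loose, about 0.9 kg; origin at the centre of its underside, z up. The crock and the lids stand one to the left and one to the right of the robot's middle; behind the gap between them a tall white food processor stands fixed (from x = 0.56 m on, y from -0.25 to 0.07 m, about 0.4 m high): pass in front of it
- crock_mouth (a point): centre of the crock's mouth in the plane of its rim, 85 mm above its underside; the mouth is 108 mm across inside, the neck 118 mm outside and 17 mm tall; z up
- inner_lid: inner wooden lid, loose, about 0.2 kg: a plug 98 mm across (tapered to 86 mm below) and 14 mm deep that enters the crock's mouth, above it a flange 124 mm across and 5 mm thick that rests on the rim, and in its middle an upright round post 16 mm across that rises 57 mm above the flange (top 76 mm above the origin). Origin at the centre of the plug's underside, z up. At the start it stands on the worktop on its plug with the outer lid on it
- inner_lid_seat (a point): centre of the inner lid's flange underside, 14 mm above the plug's underside; coincides with crock_mouth when the lid is seated; z up
- inner_lid_post (a point): grip point on the axis of the inner lid's post, 64 mm above the plug's underside, 12 mm below the post's top; while the lids are nested only the top 28 mm of the post stand clear above the outer lid's collar. Lifting the post carries both lids
- outer_lid: outer wooden lid, loose, about 0.15 kg: a round plate 140 mm across and 5 mm thick with a 30 mm hole in its middle through which the inner lid's post passes freely, a skirt 3 mm thick hanging 12 mm down round its edge (134 mm across inside), and an upright collar round the hole. It rests loosely on the inner lid's flange, with about 3 mm sideways play. Origin on the axis, in the plane of the plate's underside (19 mm above the inner lid's origin when nested), z up
- outer_lid_collar (a point): centre of the outer lid's collar, a tube 40 mm across outside, 30 mm inside, that stands 24 mm high on the plate; the point lies half-way up it, 12 mm above the plate's upper face. When nested the post's top is 40 mm above this point. Gripping the collar takes the outer lid alone
- peeler: vegetable peeler 170 mm long, 25 mm wide, 18 mm high, 80 g, lying flat across the crock's mouth on the rim; origin at the centre of its underside, x along its length, the thick handle to -x (it ends 20 mm to +x of the origin), the low narrow blade to +x, z up
- peeler_grip (a point): point on the peeler's handle where it can be gripped across (24 mm wide along its y axis), half-way up (9 mm above its underside), 10 mm to the handle side of the middle; x along the peeler
- honey_jar: bystander: glass jar with a dark lid, 65 mm across, 86 mm tall; origin at the centre of its underside
- egg_timer: bystander: dome-shaped kitchen timer, 69 mm across, 54 mm tall; origin at the centre of its underside
- salt_shaker: bystander: glass salt shaker, 44 mm across, 90 mm tall; origin at the centre of its underside
Not all that is in view belongs to the job. There is more than one size of the outer_lid; the job needs the smaller.

How it is judged:
On the way, in this order (a step that is already met when the one before it is completed fails the run):
1. the peeler lies flat on the worktop, let go, clear of the crock (height (world z) of peeler_grip below 0.02 m and horizontal distance between peeler_grip and crock_mouth above 0.075 m and contact force between the fingers and peeler below 0.3 N), for 0.2 s.
2. both lids are seated together on the crock and let go (horizontal distance between inner_lid_seat and crock_mouth below 0.006 m and z of inner_lid_seat in the frame of crock_mouth between -0.003 and 0.003 m and angle between the z axis of inner_lid_seat and the z axis of crock_mouth, either way round below 0.06 rad and not (z of outer_lid_collar in the frame of inner_lid_seat above 0.027 m) and angle between the z axis of outer_lid_collar and the z axis of inner_lid_seat, either way round below 0.06 rad and contact force between the fingers and inner_lid below 0.3 N), for 0.2 s.
At the end, for the whole second after the job is handed in: outer lid held still, level to 0.2 rad, 85 mm or more above its nested place, clear of all else; inner lid untouched, seated within 6 mm sideways, 3 mm in height, 0.06 rad; crock upright, within 30 mm of its start; peeler flat on the worktop, let go, 75 mm or more from the crock's axis (all of step 1 and z of outer_lid_collar in the frame of inner_lid_seat above 0.107 m and angle between outer_lid_collar's own z axis and vertical below 0.2 rad and contact force between the fingers and outer_lid above 1 N and contact force between outer_lid and inner_lid below 0.1 N and contact force between outer_lid and crock below 0.1 N and linear speed of outer_lid below 0.03 m/s and contact force between the arm and inner_lid below 0.3 N and horizontal distance between inner_lid_seat and crock_mouth below 0.006 m and z of inner_lid_seat in the frame of crock_mouth between -0.003 and 0.003 m and angle between the z axis of inner_lid_seat and the z axis of crock_mouth, either way round below 0.06 rad and distance of crock from where it was at the start of the episode below 0.03 m and angle between crock_mouth's own z axis and vertical below 0.06 rad); the arm keeps its last pose, push and grip.
It fails at once if the peeler or a lid is dropped or thrown (linear speed of any of peeler, inner_lid, outer_lid above 1.2 m/s).
It fails at once if the outer lid is raised off the inner lid while that is not seated in the crock (z of outer_lid_collar in the frame of inner_lid_seat above 0.037 m and not (horizontal distance between inner_lid_seat and crock_mouth below 0.006 m and z of inner_lid_seat in the frame of crock_mouth between -0.003 and 0.003 m and angle between the z axis of inner_lid_seat and the z axis of crock_mouth, either way round below 0.06 rad)).
It fails at once if the crock is pushed more than 50 mm or tipped (distance of crock from where it was at the start of the episode above 0.05 m or angle between crock_mouth's own z axis and vertical above 0.35 rad).
It fails at once if the jar, timer or shaker is moved or tipped (distance of any of honey_jar, egg_timer, salt_shaker from where it was at the start of the episode above 0.03 m or angle between any of honey_jar, egg_timer, salt_shaker's own z axis and vertical above 0.3 rad).
It also fails if it takes over 72 s, if anything falls off the work surface, if the arm or the gripper's body presses on something with over 40 N, if the wrist force passes 120 N, or if a joint passes its speed limit or range.

## Working session

There is one attempt and no reset: what is moved stays moved. The work goes in short steps, Python scripts to look and compute and a shell command to move; the robot and the scene stay as the last step left them, time stands still between calls to the robot, and variables do not carry over. Pictures are saved under pics/ and viewed, at most 10 in all, crops included, and the job is handed in when it is done.

```bash
mkdir -p pics; ls
cat > h.py <<'E'
import numpy as np, cv2
from station import telemetry, optics, ctrl
def grab(n):
    d=optics.get_image(n); R=cv2.Rodrigues(np.array(d["rvec"],float))[0]; t=np.array(d["tvec"],float).ravel()
    return d,R,t
def save(d,f,box=None,s=1):
    im=d["image"][:,:,::-1]
    if box: im=im[box[1]:box[3],box[0]:box[2]]
    cv2.imwrite(f,cv2.resize(im,None,fx=s,fy=s,interpolation=cv2.INTER_CUBIC))
def cloud(d,R,t):
    v,u=np.mgrid[:480,:640]; z=d["depth"]
    P=np.stack([(u-d["cx"])/d["fx"]*z,(v-d["cy"])/d["fy"]*z,z],-1)
    W=(P-t)@R; W[z==0]=np.nan; return W
def ray(d,R,t,u,v,h):
    r=R.T@np.array([(u-d["cx"])/d["fx"],(v-d["cy"])/d["fy"],1]); c=-R.T@t
    return c+r*(h-c[2])/r[2]
E
python3 - <<'E'
from h import *
for n in("scene","top"):
    d,R,t=grab(n); save(d,f"pics/{n}0.png"); print(n,-R.T@t,d["fx"])
    W=cloud(d,R,t); np.save(n+"W.npy",W); np.save(n+"I.npy",d["image"])
o=telemetry.get_obs();print(o)
E
```

```text
pics
scene [0.06309859 0.7885161  1.03186211] 508.59395414249144
top [ 0.47853806 -0.01740971  1.4427604 ] 473.80827840928094
{'t': 0.1, 'q': array([-1.22400137e+00,  5.33365187e-02,  1.61417392e+00,  1.60882774e-06,
        1.47600214e+00, -1.18970391e-01]), 'dq': array([ 0.00072973, -0.00116116, -0.0016989 ,  0.0004396 ,  0.00059444,
       -0.00141952]), 'effort': array([ 7.33581655e-04, -3.94904852e+01, -3.71362782e+01, -8.14129248e-05,
        3.85518040e-03, -3.77232112e-06]), 'tool_pos': array([ 0.28051332, -0.5578736 ,  0.23014735]), 'tool_rot': array([-3.05492975e+00, -7.24586727e-01,  3.40090009e-04]), 'contact_force': array([-0.63237348, -0.12170798, -0.20615351]), 'wrist_torque': array([-0.03047168, -0.00393751,  0.01052557]), 'grip_force': 0.0, 'opening': 0.08540677554288442}
```

View pics/top0.png

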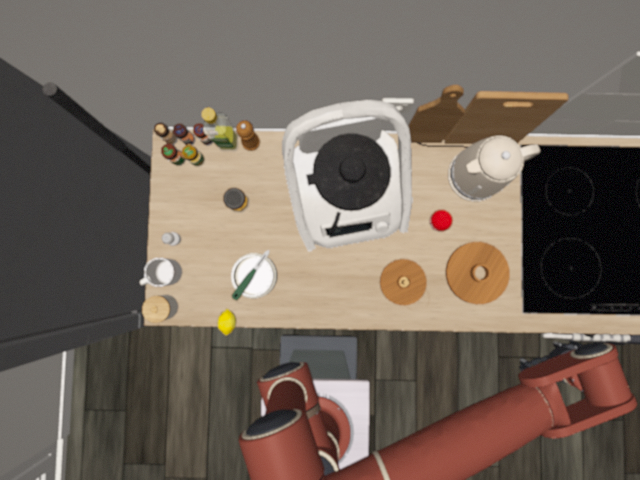

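View pics/scene0.png

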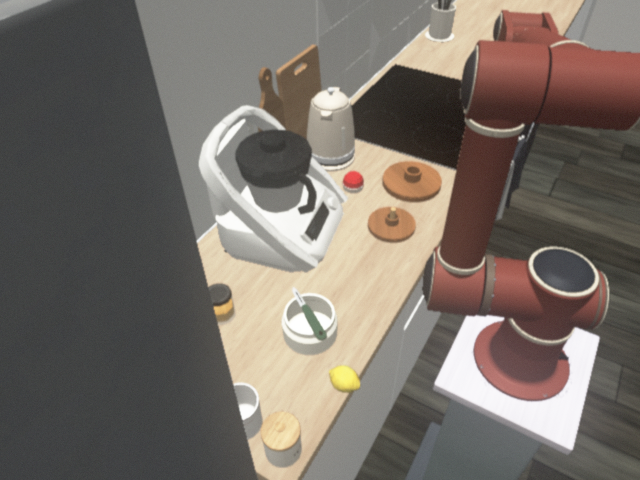

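The top view shows the crock with the green-handled peeler at (254,276), the jar at (235,199), the shaker at (171,239) and the red timer at (442,220).

- **Lid candidates:** small lid pair with a post at (403,282); larger lid at (478,272); wooden-lidded canister at (157,309). I choose (403,282).
- **Crock candidates:** crock at (254,276); mug at (160,272). I choose (254,276).

Next I measure these and check with a close crop.

Run:
```python
from h import *
d,R,t=grab("top"); W=cloud(d,R,t); I=d["image"]
a=cv2.resize(I[225:330,205:325],None,fx=3.2,fy=4.0)  # crock
a=cv2.resize(I[230:325,210:310],(400,380),interpolation=2); b=cv2.resize(I[230:325,355:455],(400,380),interpolation=2)
cv2.imwrite("pics/crop.png",np.hstack([a,b])[:,:,::-1])
hsv=cv2.cvtColor(I,cv2.COLOR_RGB2HSV)
def circ(name,m,h):
    n,l,s,c=cv2.connectedComponentsWithStats(m.astype(np.uint8)); k=1+np.argmax(s[1:,4])
    co=max(cv2.findContours((l==k).astype(np.uint8),0,1)[0],key=cv2.contourArea)
    e=cv2.fitEllipse(cv2.convexHull(co)); p=ray(d,R,t,*e[0],h)
    f=(d["fx"]/(1.4428-h)); print(name,e,"pos",p.round(4),"diam",np.array(e[1])/f, np.array(e[1])/f)
    return (l==k)
v,u=np.mgrid[:480,:640]
def box(x0,y0,x1,y1): return (u>=x0)&(u<x1)&(v>=y0)&(v<y1)
z=W[...,2]
circ("rim",box(215,240,295,315)&(z>0.07)&(z<.12),.085)
m=box(370,250,440,315)&(z>0.012)&(z<.032);circ("outer",m,.024)
m=box(370,250,440,315)&(z>0.035)&(z<.055);circ("collar",m,.048)
m=box(370,250,440,315)&(z>0.06);circ("post",m,.076); print(np.nanmedian(z[m]),m.sum())
m=box(440,235,520,310)&(z>0.012)&(z<.035);circ("big",m,.024)
g=box(215,240,295,315)&(hsv[...,0]>45)&(hsv[...,0]<90)&(hsv[...,1]>70)
P=W[g]; print("green",g.sum(),np.nanmedian(P,0)); 
r=cv2.minAreaRect(np.argwhere(g)[:,::-1].astype(np.float32)); print(r)
q=[ray(d,R,t,*c,.100)[:2] for c in cv2.boxPoints(r)]; print(np.array(q).round(4))
for n,bx in(("jar",(220,183,250,215)),("timer",(428,206,456,234)),("shaker",(158,228,186,250)),("lemon",(212,305,242,340))):
    m=box(*bx)&(z>.02); P=W[m]; print(n,np.nanmin(P,0).round(3),np.nanmax(P,0).round(3))
S=[(z>h)&(W[...,0]>0)&(W[...,0]<.56)&(W[...,1]<.25)&(W[...,1]>-.25) for h in(.12,)]
P=W[S[0]];print("tall",P.min(0),P.max(0))
# worktop extents between crock and lids
m=(abs(z)<.01)&box(280,230,375,335);P=W[m];print("top",P.min(0),P.max(0))
```

```text
rim ((252.2930908203125, 275.3155822753906), (40.32136154174805, 58.208919525146484), 37.36735534667969) pos [0.4601 0.1855 0.085 ] diam [0.11554957 0.16681024] [0.11554957 0.16681024]
outer ((402.9900207519531, 281.410400390625), (46.448890686035156, 47.2715950012207), 127.48686981201172) pos [ 0.4494 -0.2552  0.024 ] diam [0.13908935 0.14155291] [0.13908935 0.14155291]
collar ((404.28466796875, 281.42559814453125), (13.207220077514648, 13.721199035644531), 111.95845794677734) pos [ 0.4499 -0.2549  0.048 ] diam [0.0388795  0.04039256] [0.0388795  0.04039256]
post ((405.69366455078125, 281.809814453125), (4.9555888175964355, 5.918848991394043), 69.36095428466797) pos [ 0.4495 -0.2542  0.076 ] diam [0.01429544 0.01707417] [0.01429544 0.01707417]
0.07525037799008387 27
big ((477.6436462402344, 272.35870361328125), (62.53516387939453, 64.09639739990234), 119.5754623413086) pos [ 0.4805 -0.478   0.024 ] diam [0.18725906 0.19193411] [0.18725906 0.19193411]
green 143 [0.42972511 0.21099979 0.09891759]
((244.07998657226562, 284.05999755859375), (5.0, 33.20000457763672), 36.86989212036133)
[[0.4017 0.2383]
 [0.4773 0.1844]
 [0.469  0.1729]
 [0.3935 0.2268]]
jar [0.65  0.213 0.022] [0.714 0.277 0.094]
timer [ 0.603 -0.397  0.021] [ 0.669 -0.335  0.062]
shaker [0.544 0.411 0.022] [0.586 0.451 0.093]
lemon [0.286 0.238 0.023] [0.362 0.291 0.063]
tall [ 0.00092751 -0.24997691  0.1205477 ] [0.25337201 0.14140608 0.72547881]
top [ 0.30489419 -0.1727536  -0.00969065] [0.59956785 0.11755504 0.00996833]
```

View pics/crop.png

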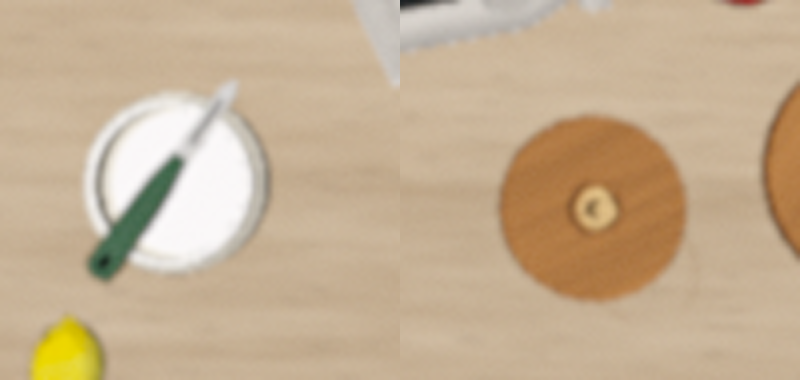

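The crop confirms the small lid, 140 mm across, with its post at about (404,282), and the crock with the peeler running from its handle end at (235,297) to its tip at (269,251). I refine the peeler and crock positions and compute the first shift.

```bash
cat >> h.py <<'E'
from scipy.spatial.transform import Rotation as Ro
def go(p,yaw=None):
    o=telemetry.get_obs(); R=Ro.from_rotvec(o["tool_rot"]); M=R.as_matrix()
    s=M.T@(np.array(p)-o["tool_pos"])/.3
    y=np.degrees(np.arctan2(M[1,0],M[0,0])); print("t",round(o["t"],2),"pos",o["tool_pos"].round(4),"yaw",y.round(2),"tilt",M[:,2].round(3),"F",o["contact_force"].round(2),"grip",o["grip_force"],round(o["opening"],4),"q",o["q"].round(2))
    if yaw is not None:
        dy=(yaw-y+180)%360-180; T=Ro.from_euler('z',yaw,degrees=True).as_matrix()@np.diag([1,-1,-1])
        print("turn frac",((R.inv()*Ro.from_matrix(T)).as_rotvec(degrees=True)/30).round(3))
    print("shift frac",s.round(3))
E
python3 - <<'E'
from h import *
I=np.load("topI.npy");W=np.load("topW.npy");d,R,t=grab("top")
e=ray(d,R,t,235,297.1,.098);f=ray(d,R,t,268.75,250.75,.09)
a=f-e; print(e,f,np.hypot(*a[:2]),np.degrees(np.arctan2(a[1],a[0]))); a=a/np.hypot(*a[:2])
print("grip from ends",e+a*75, f-a*95)
v,u=np.mgrid[:480,:640]; z=W[...,2]
hs=cv2.cvtColor(I,cv2.COLOR_RGB2HSV)
m=(u>215)&(u<295)&(v>240)&(v<315)&(z>.078)&(z<.092)&(hs[...,1]<60)
P=W[m][:,:2]; c0=np.array([.46,.185])
rr=np.hypot(*(P-c0).T); P=P[(rr<.075)]
A=np.c_[2*P,np.ones(len(P))];s=np.linalg.lstsq(A,(P**2).sum(1),rcond=None)[0]
print("crock",s[:2],"meanR",np.sqrt(s[2]+s[0]**2+s[1]**2),len(P))
print("grip",e[:2]+a[:2]*.075,f[:2]-a[:2]*.095)
go([.454,.193,.22],144.4)
E
```

```text
[0.39818416 0.23044361 0.098     ] [0.53088215 0.13981715 0.09      ] 0.16069197853790845 -34.33123269960229
grip from ends [ 62.33250812 -42.06777757  -3.63585159] [-77.91926153  53.71756398   4.81954535]
crock [0.46083765 0.18532791] meanR 0.053853076267690335 298
grip [0.46011849 0.18814539] [0.45243201 0.19339489]
t 0.2 pos [ 0.2806 -0.558   0.2305] yaw 26.69 tilt [-0.     0.001 -1.   ] F [ 0.08 -0.15  0.3 ] grip 0.0 0.0854 q [-1.22  0.05  1.61  0.    1.48 -0.12]
turn frac [-1.000e-03 -3.000e-03 -3.924e+00]
shift frac [ 1.641 -1.977  0.038]
```

```bash
python3 -m pendant '[0,0,-0.33,0.14,-0.165,0,0.6, 0,0,-0.67,0.28,-0.33,0,0.6, 0,0,-1,0.42,-0.5,0,0.6, 0,0,-1,0.55,-0.66,0.02,0.6, 0,0,-1,0.68,-0.82,0.02,0.6, 0,0,-1,0.82,-0.98,0.02,0.6, 0,0,-1,0.82,-0.98,0.02,0.6, 0,0,-1,0.82,-0.98,0.02,0.6]'; python3 -c "
from h import *;go([.456,.191,.2],145)"
```

```text
t: 1.2
tool_pos: [0.3686, -0.1851, 0.2254]
tool_rot: [2.763, 1.493, -0.0]
contact_force: [-0.7, 0.0, 0.4]
opening: 0.051
grip_force: 0.0
t 1.2 pos [ 0.3686 -0.1851  0.2254] yaw 56.77 tilt [ 0.    -0.001 -1.   ] F [-0.73  0.05  0.41] grip 0.0 0.051 q [-0.65 -0.49  2.09 -0.    1.55 -0.07]
turn frac [ 0.000e+00  2.000e-03 -2.941e+00]
shift frac [ 1.208 -0.443  0.084]
```

```bash
python3 -m pendant '[0,0,-0.33,0.19,-0.07,0,0.6, 0,0,-0.67,0.38,-0.14,0,0.6, 0,0,-1,0.57,-0.21,0,0.6, 0,0,-1,0.76,-0.28,0,0.6, 0,0,-1,0.9,-0.34,0,0.6, 0,0,-1,0.9,-0.34,0,0.6]' >/dev/null; python3 -m pendant '[0,0,-0.33,0,0,0,0.6, 0,0,-0.67,0,0,0,0.6, 0,0,-1,0,0,0,0.6, 0,0,-1,0,0,0,0.6]'>/dev/null;  python3 -m pendant '[0,0,-0.33,0,0,0,0.6, 0,0,-0.67,0,0,0,0.6, 0,0,-0.94,0,0,0,0.6, 0,0,-0.94,0,0,0,0.6]'; python3 -c "
from h import *;go([.456,.191,.13],145)"
```

```text
t: 2.95
tool_pos: [0.4317, 0.0953, 0.2252]
tool_rot: [-0.956, -2.992, 0.001]
contact_force: [-0.0, -0.6, 0.4]
opening: 0.051
grip_force: 0.0
t 2.95 pos [0.4317 0.0953 0.2252] yaw 144.56 tilt [-0. -0. -1.] F [-0.03 -0.58  0.45] grip 0.0 0.051 q [ 0.05 -0.41  2.03 -0.    1.52 -0.9 ]
turn frac [-0.001  0.    -0.015]
shift frac [0.119 0.307 0.317]
```

```bash
python3 -m pendant '[0,0,-0.015,0.06,0.15,0.1,0.6, 0,0,-0.015,0.119,0.307,0.2,0.6, 0,0,-0.015,0.119,0.307,0.3,0.6, 0,0,-0.015,0.119,0.307,0.38,0.6, 0,0,-0.015,0.119,0.307,0.44,0.6, 0,0,-0.015,0.119,0.307,0.49,0.6, 0,0,-0.015,0.119,0.307,0.49,0.6]' 30; python3 -m pendant '[0,0,0,0,0,0,0.4, 0,0,0,0,0,0,0.2, 0,0,0,0,0,0,0.2, 0,0,0,0,0,0,0, 0,0,0,0,0,0,0, 0,0,0,0,0,0,0]' 30;  python3 -m pendant '[0,0,0,0,0,-0.03,0,0,0,0,0,0,-0.08,0, 0,0,0,0,0,-0.15,0,0,0,0,0,0,-0.22,0, 0,0,0,0,0,-0.22,0]'; python3 -c "
from h import *;go([.44,.02,.15],145); d,R,t=grab('scene');save(d,'pics/s1.png',(230,220,430,370),3)"
```

```text
t: 3.82
tool_pos: [0.4546, 0.1918, 0.0772]
tool_rot: [-0.938, -2.997, 0.002]
contact_force: [0.1, -0.6, 0.0]
opening: 0.0514
grip_force: 0.0
t: 4.58
tool_pos: [0.4562, 0.1925, 0.0794]
tool_rot: [0.935, 2.997, 0.002]
contact_force: [0.8, -1.5, 6.1]
opening: 0.0205
grip_force: 29.6
t: 5.2
tool_pos: [0.4566, 0.1927, 0.1468]
tool_rot: [0.935, 2.995, 0.004]
contact_force: [0.4, -0.3, -1.6]
opening: 0.0207
grip_force: 29.4
t 5.2 pos [0.4566 0.1927 0.1468] yaw 145.34 tilt [ 0.004  0.001 -1.   ] F [ 0.37 -0.33 -1.62] grip 29.412651286220353 0.0207 q [ 0.25 -0.2   2.    0.    1.34 -0.72]
turn frac [0.007 0.006 0.011]
shift frac [-0.282 -0.505 -0.012]
```

View pics/s1.png

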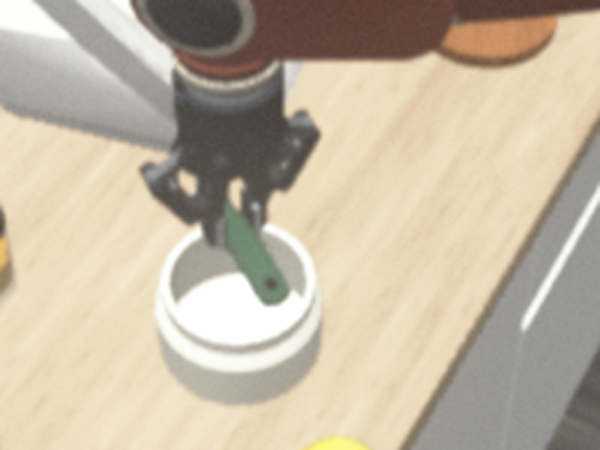

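```bash
python3 -m pendant '[0,0,0,-0.02,-0.04,0,0, 0,0,0,-0.06,-0.11,0,0, 0,0,0,-0.11,-0.2,0,0, 0,0,0,-0.17,-0.3,0,0, 0,0,0,-0.22,-0.4,0,0, 0,0,0,-0.26,-0.47,0,0, 0,0,0,-0.282,-0.505,0,0, 0,0,0,-0.282,-0.505,0,0]' >/dev/null; python3 -m pendant '[0,0,0,0,0,0.04,0, 0,0,0,0,0,0.12,0, 0,0,0,0,0,0.21,0, 0,0,0,0,0,0.3,0, 0,0,0,0,0,0.38,0, 0,0,0,0,0,0.42,0, 0,0,0,0,0,0.45,0, 0,0,0,0,0,0.46,0, 0,0,0,0,0,0.465,0, 0,0,0,0,0,0.47,0,0,0,0,0,0,0.47,0]'; python3 -c "
from h import *;go([.44,.02,.002],145)"
```

```text
t: 7.62
tool_pos: [0.439, 0.0195, 0.0036]
tool_rot: [0.936, 2.998, 0.0]
contact_force: [-0.0, -0.5, -0.4]
opening: 0.0207
grip_force: 29.5
t 7.62 pos [0.439  0.0195 0.0036] yaw 145.33 tilt [ 0.001 -0.    -1.   ] F [-0.02 -0.51 -0.4 ] grip 29.477026677013782 0.0207 q [-0.13 -0.13  2.2  -0.    1.07 -1.09]
turn frac [0.001 0.001 0.011]
shift frac [-0.002  0.003  0.005]
```

```bash
python3 -m pendant '[0,0,0,0,0,0.006,0, 0,0,0,0,0,0.01,0, 0,0,0,0,0,0.01,0]'; python3 -m pendant '[0,0,0,0,0,0,0.3, 0,0,0,0,0,0,0.4, 0,0,0,0,0,0,0.55, 0,0,0,0,0,0,0.6, 0,0,0,0,0,0,0.6, 0,0,0,0,0,-0.05,0.6, 0,0,0,0,0,-0.15,0.6, 0,0,0,0,0,-0.3,0.6, 0,0,0,0,0,-0.5,0.6,0,0,0,0,0,-0.65,0.6,0,0,0,0,0,-0.65,0.6]'; python3 -c "
from h import *
d,R,t=grab('scene');save(d,'pics/s2.png',(230,180,430,330),3)
go([.4495,-.2545,.15],90)"
```

```text
t: 8.0
tool_pos: [0.4387, 0.0196, 0.0003]
tool_rot: [-0.936, -2.999, 0.0]
contact_force: [0.9, -0.2, -0.8]
opening: 0.0204
grip_force: 29.5
t: 9.38
tool_pos: [0.4415, 0.0193, 0.2017]
tool_rot: [0.932, 2.989, 0.003]
contact_force: [0.4, -0.0, -0.3]
opening: 0.0515
grip_force: 0.0
t 9.43 pos [0.44   0.0194 0.1985] yaw 145.34 tilt [ 0.006 -0.001 -1.   ] F [ 0.28 -1.07 -0.46] grip 0.0 0.0514 q [-0.13 -0.4   2.06 -0.    1.47 -1.09]
turn frac [0.01  0.007 1.845]
shift frac [-0.544 -0.733  0.163]
```

View pics/s2.png

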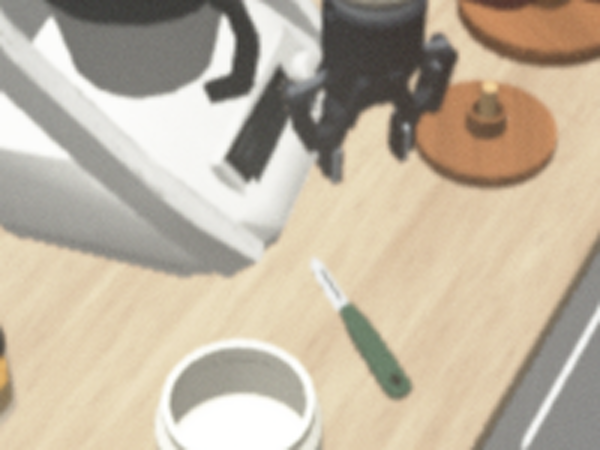

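Picture s2 shows the peeler lying flat and released at about (360,330), well clear of the crock. Next are the lids; the turn is about 22°.

```bash
python3 -m pendant '[0.01,0.007,0.1,-0.08,-0.1,0.02,0.6, 0.01,0.007,0.3,-0.2,-0.27,0.05,0.6, 0.01,0.007,0.5,-0.32,-0.44,0.1,0.6, 0.01,0.007,0.7,-0.44,-0.6,0.16,0.6, 0.01,0.007,0.75,-0.52,-0.7,0.16,0.6, 0.01,0.007,0.75,-0.544,-0.733,0.163,0.6, 0.01,0.007,0.75,-0.544,-0.733,0.163,0.6]'
python3 - <<'E'
from h import *
d,R,t=grab('top');I=d["image"]
v,u=np.mgrid[:480,:640];W=cloud(d,R,t);z=W[...,2]
hs=cv2.cvtColor(I,cv2.COLOR_RGB2HSV)
m=(u>215)&(u<295)&(v>240)&(v<315)&(z>.078)&(z<.092)&(hs[...,1]<60)
co=max(cv2.findContours(m.astype(np.uint8),0,1)[0],key=cv2.contourArea)
e=cv2.fitEllipse(co);print(e,ray(d,R,t,*e[0],.085),np.array(e[1])*(1.4428-.085)/d["fx"])
P=W[m][:,:2];A=np.c_[2*P,np.ones(len(P))];s=np.linalg.lstsq(A,(P**2).sum(1),rcond=None)[0];print("ringfit",s[:2])
hol=(u>215)&(u<295)&(v>240)&(v<315)&(z<.05)&(np.hypot(W[...,0]-.461,W[...,1]-.185)<.05);print("inside mean",W[hol].mean(0))
d,R,t=grab('scene');W=cloud(d,R,t);z=W[...,2]
m=(z>.081)&(z<.089)&(np.hypot(W[...,0]-.461,W[...,1]-.185)<.063);P=W[m][:,:2]
A=np.c_[2*P,np.ones(len(P))];s=np.linalg.lstsq(A,(P**2).sum(1),rcond=None)[0];print("scene ringfit",s[:2],np.sqrt(s[2]+s[0]**2+s[1]**2),len(P))
go([.4495,-.2545,.0505])
E
```

```text
t: 10.3
tool_pos: [0.4472, -0.2536, 0.1454]
tool_rot: [-1.5, -2.752, 0.005]
contact_force: [0.7, -0.8, 0.1]
opening: 0.0514
grip_force: 0.0
((252.10903930664062, 275.20526123046875), (40.154720306396484, 40.658626556396484), 53.73957061767578) [0.46037143 0.1860095  0.085     ] [0.11507203 0.11651608]
ringfit [0.46056767 0.18577627]
inside mean [0.46057906 0.18750572 0.00752744]
scene ringfit [0.46065266 0.186689  ] 0.05624641134902201 295
t 10.4 pos [ 0.4477 -0.2527  0.146 ] yaw 122.91 tilt [-0.007  0.    -1.   ] F [-0.37 -0.33  0.51] grip 0.0 0.0513 q [-0.66 -0.14  1.95 -0.    1.34 -1.23]
shift frac [-0.01   0.004  0.318]
```

```bash
python3 -m pendant '[0,0,0,-0.005,0.004,0.08,0.5, 0,0,0,-0.008,0.004,0.17,0.4, 0,0,0,-0.008,0.004,0.25,0.4, 0,0,0,-0.008,0.004,0.3,0.4, 0,0,0,-0.008,0.004,0.318,0.4, 0,0,0,-0.008,0.004,0.318,0.4]'; python3 -c "
from h import *;go([.4495,-.2545,.0505],123)
d,R,t=grab('scene');save(d,'pics/s3.png',(330,160,450,250),6)"
```

```text
t: 11.15
tool_pos: [0.4498, -0.2554, 0.0513]
tool_rot: [-1.5, -2.755, 0.006]
contact_force: [0.1, -0.3, 0.0]
opening: 0.0341
grip_force: 0.0
t 11.15 pos [ 0.4498 -0.2554  0.0513] yaw 122.87 tilt [-0.006 -0.001 -1.   ] F [ 0.15 -0.26  0.05] grip 0.0 0.0341 q [-0.66 -0.01  2.   -0.    1.16 -1.23]
turn frac [-0.011 -0.004 -0.004]
shift frac [0.003 0.001 0.003]
```

View pics/s3.png

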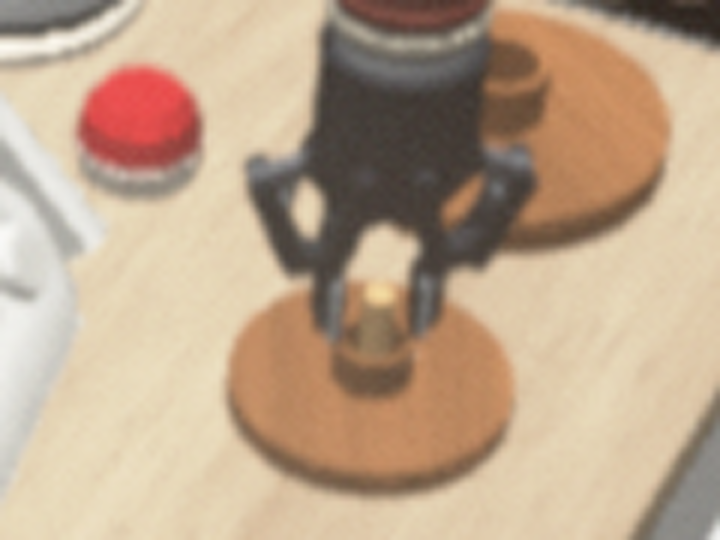

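The post at (378,310) sits between the pads, whose tips are just above the collar. I close and lift.

```bash
python3 -m pendant '[-0.01,0,0,0,0,0,0.3, -0.01,0,0,0,0,0,0.2, -0.01,0,0,0,0,0,0.1, -0.01,0,0,0,0,0,0, -0.01,0,0,0,0,0,0, -0.01,0,0,0,0,0,0]' 70; python3 -m pendant '[0,0,0,0,0,-0.01,0, 0,0,0,0,0,-0.03,0, 0,0,0,0,0,-0.06,0, 0,0,0,0,0,-0.1,0, 0,0,0,0,0,-0.14,0, 0,0,0,0,0,-0.14,0]'
python3 - <<'E'
from h import *
go([.4495,-.2545,.0505],123)
d,R,t=grab('scene');W=cloud(d,R,t);I=d["image"];hs=cv2.cvtColor(I,cv2.COLOR_RGB2HSV)
m=(np.hypot(W[...,0]-.4495,W[...,1]+.2545)<.064)&(W[...,2]>.03)&(W[...,2]<.085)&(hs[...,1]>90)&(hs[...,0]<20)
P=W[m]; h=np.median(P[:,2]); P=P[abs(P[:,2]-h)<.008]; s=np.linalg.lstsq(np.c_[P[:,:2],np.ones(len(P))],P[:,2],rcond=None)[0]; print("plate z",h,"slopes",s,len(P))
E
```

```text
t: 11.95
tool_pos: [0.4498, -0.2562, 0.0519]
tool_rot: [-1.502, -2.757, 0.0]
contact_force: [-3.0, -1.0, 6.2]
opening: 0.0138
grip_force: 68.4
t: 12.7
tool_pos: [0.4507, -0.2565, 0.095]
tool_rot: [1.502, 2.758, 0.0]
contact_force: [0.7, 0.4, -3.4]
opening: 0.0139
grip_force: 68.3
t 12.7 pos [ 0.4507 -0.2565  0.095 ] yaw 122.84 tilt [ 0.001 -0.    -1.   ] F [ 0.7   0.38 -3.43] grip 68.26927900314331 0.0139 q [-0.66 -0.08  1.98  0.    1.24 -1.23]
turn frac [ 0.001  0.002 -0.005]
shift frac [0.008 0.    0.148]
plate z 0.066397575303849 slopes [ 0.00301022 -0.00248532  0.06440384] 826
```

```bash
python3 -m pendant '[0,0,0,0,0,-0.04,0, 0,0,0,0,0,-0.1,0, 0,0,0,0.02,0.014,-0.17,0, 0,0,0,0.06,0.041,-0.23,0, 0,0,0,0.12,0.081,-0.26,0, 0,0,0,0.2,0.136,-0.26,0, 0,0,0,0.29,0.197,-0.26,0, 0,0,0,0.38,0.258,-0.26,0, 0,0,0,0.47,0.319,-0.26,0, 0,0,0,0.54,0.366,-0.26,0, 0,0,0,0.59,0.4,-0.26,0, 0,0,0,0.61,0.414,-0.26,0]';  python3 -c "
from h import *;go([.4605,.185,.172],122.85)"
```

```text
t: 14.25
tool_pos: [0.4543, -0.0329, 0.1711]
tool_rot: [-1.498, -2.758, -0.001]
contact_force: [0.4, -0.9, -4.1]
opening: 0.0136
grip_force: 68.4
t 14.25 pos [ 0.4543 -0.0329  0.1711] yaw 122.97 tilt [-0.003  0.002 -1.   ] F [ 0.42 -0.87 -4.06] grip 68.43873381614685 0.0136 q [-0.24 -0.33  2.06  0.    1.41 -0.81]
turn frac [-0.002 -0.006  0.004]
shift frac [ 0.598  0.413 -0.001]
```

```bash
python3 -m pendant '[0,0,0,0.02,0.014,0,0, 0,0,0,0.07,0.048,0,0, 0,0,0,0.14,0.097,0,0, 0,0,0,0.22,0.152,0,0, 0,0,0,0.3,0.207,0,0, 0,0,0,0.38,0.262,0,0, 0,0,0,0.46,0.318,0,0, 0,0,0,0.53,0.366,0,0, 0,0,0,0.58,0.4,0,0, 0,0,0,0.598,0.413,0,0,0,0,0,0.598,0.413,0,0, 0,0,0,0.598,0.413,0,0]';  python3 - <<'E'
from h import *
for n in("scene","top"):
    d,R,t=grab(n);W=cloud(d,R,t);I=d["image"];hs=cv2.cvtColor(I,cv2.COLOR_RGB2HSV)
    m=(np.hypot(W[...,0]-.4605,W[...,1]-.186)<.09)&(W[...,2]>.1)&(W[...,2]<.165)&(hs[...,1]>90)&(hs[...,0]<20)
    P=W[m]; P=P[abs(P[:,2]-np.median(P[:,2]))<.007]; s=np.linalg.lstsq(np.c_[P[:,:2],np.ones(len(P))],P[:,2],rcond=None)[0]
    h=np.median(P[:,2]);print(n,"plate z",h,"slopes",s[:2],len(P))
    co=max(cv2.findContours((m&(abs(W[...,2]-h)<.007)).astype(np.uint8),0,1)[0],key=cv2.contourArea)
    X=np.array([ray(d,R,t,*p[0],h)[:2] for p in cv2.convexHull(co)])
    for k in range(6):
        s=np.linalg.lstsq(np.c_[2*X,np.ones(len(X))],(X**2).sum(1),rcond=None)[0]; r=np.sqrt(s[2]+s[0]**2+s[1]**2)
        e=np.hypot(*(X-s[:2]).T)-r; X=X[abs(e)<max(.003,1.5*e.std())] if k<5 else X
    print("plate centre",s[:2],"r",r,len(X))
d,R,t=grab("scene");save(d,"pics/s4.png",(230,220,400,360),4)
go([.4605,.185,.172],122.85)
E
```

```text
t: 15.75
tool_pos: [0.4618, 0.1826, 0.1717]
tool_rot: [-1.503, -2.756, -0.0]
contact_force: [-0.6, -0.3, -3.7]
opening: 0.0136
grip_force: 68.5
scene plate z 0.14279657028182977 slopes [ 0.00281659 -0.00454192] 1970
plate centre [0.46131982 0.18650505] r 0.0699253636605495 27
top plate z 0.1449761086469667 slopes [-0.00135693 -0.00420158] 704
plate centre [0.46279111 0.18163695] r 0.06784444288647705 18
t 15.9 pos [0.4618 0.1827 0.1718] yaw 122.79 tilt [-0.002  0.002 -1.   ] F [-0.56  0.95 -3.95] grip 68.46195816993713 0.0139 q [ 0.23 -0.22  1.97  0.    1.39 -0.35]
turn frac [-0.001 -0.005 -0.002]
shift frac [ 0.009  0.001 -0.001]
```

View pics/s4.png

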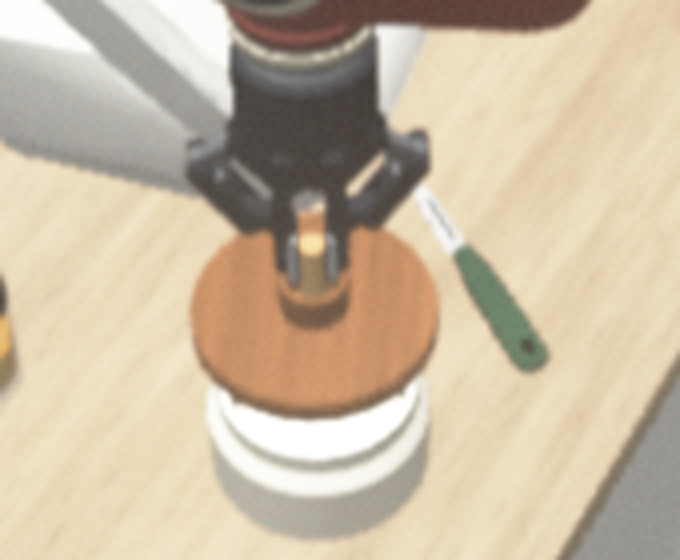

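Scene places the plate centre at (0.4613,0.1865), level, against the scene-view crock centre (0.4607,0.1867), so it is aligned. I lower the pair.

```bash
python3 -m pendant '[0,-0.004,0,0.003,0,0.02,0, 0,-0.004,0,0.003,0,0.06,0, 0,-0.004,0,0.003,0,0.1,0, 0,-0.004,0,0.003,0,0.125,0, 0,-0.004,0,0.003,0,0.14,0, 0,-0.004,0,0.003,0,0.15,0, 0,-0.004,0,0.003,0,0.155,0,0,-0.004,0,0.003,0,0.155,0]'; python3 -c "
from h import *;go([.4605,.185,.123],122.85)"
```

```text
t: 16.9
tool_pos: [0.4613, 0.1841, 0.1255]
tool_rot: [-1.503, -2.758, 0.0]
contact_force: [-0.2, -0.2, -4.3]
opening: 0.0131
grip_force: 68.5
t 16.9 pos [0.4613 0.1841 0.1255] yaw 122.84 tilt [-0.  0. -1.] F [-0.24 -0.19 -4.33] grip 68.46773743629456 0.0131 q [ 0.23 -0.17  2.01  0.    1.3  -0.34]
turn frac [-0.001 -0.001 -0.   ]
shift frac [ 0.004 -0.001  0.008]
```

```bash
python3 -m pendant '[0,0,0,0,0,0.004,0, 0,0,0,0,0,0.007,0, 0,0,0,0,0,0.009,0,0,0,0,0,0,0.009,0]'; python3 -c "
from h import *;go([.4605,.185,.123],122.85)"
```

```text
t: 17.4
tool_pos: [0.4613, 0.1841, 0.1229]
tool_rot: [-1.503, -2.758, 0.0]
contact_force: [-0.3, -0.4, -1.5]
opening: 0.0139
grip_force: 68.7
t 17.4 pos [0.4613 0.1841 0.1229] yaw 122.84 tilt [-0.  0. -1.] F [-0.31 -0.37 -1.54] grip 68.66325259208679 0.0139 q [ 0.23 -0.17  2.01  0.    1.3  -0.34]
turn frac [-0.    -0.001 -0.   ]
shift frac [ 0.004 -0.001 -0.   ]
```

```bash
python3 -m pendant '[0,0,0,0,0,0.002,0, 0,0,0,0,0,0.003,0, 0,0,0,0,0,0.003,0]'; python3 -m pendant '[0,0,0,0,0,0,0.2, 0,0,0,0,0,0,0.3, 0,0,0,0,0,0,0.45, 0,0,0,0,0,0,0.6, 0,0,0,0,0,0,0.6, 0,0,0,0,0,-0.04,0.6, 0,0,0,0,0,-0.12,0.6, 0,0,0,0,0,-0.25,0.6, 0,0,0,0,0,-0.35,0.6, 0,0,0,-0.2,-0.15,-0.35,0.8, 0,0,0,-0.35,-0.25,-0.35,0.8,0,0,0,-0.35,-0.25,-0.35,0.8]' 40
python3 - <<'E'
from h import *
for n in("scene","top"):
    d,R,t=grab(n);W=cloud(d,R,t);I=d["image"];hs=cv2.cvtColor(I,cv2.COLOR_RGB2HSV)
    A=(np.hypot(W[...,0]-.4605,W[...,1]-.186)<.09)&(hs[...,1]>70)&(hs[...,0]<22)
    for nm,lo,hi in(("plate",.085,.105),("collar",.113,.127),("post",.138,.156)):
        m=A&(W[...,2]>lo)&(W[...,2]<hi)
        h={"plate":.095,"collar":.119,"post":.147}[nm]
        co=max(cv2.findContours(m.astype(np.uint8),0,1)[0],key=cv2.contourArea); e=cv2.minEnclosingCircle(co)
        X=np.array([ray(d,R,t,*p[0],h)[:2] for p in cv2.convexHull(co)])
        s=np.linalg.lstsq(np.c_[2*X,np.ones(len(X))],(X**2).sum(1),rcond=None)[0]
        P=W[m];sl=np.linalg.lstsq(np.c_[P[:,:2],np.ones(len(P))],P[:,2],rcond=None)[0]
        print(n,nm,s[:2].round(4),np.sqrt(s[2]+s[0]**2+s[1]**2).round(4),"z",np.median(P[:,2]).round(4),"slope",sl[:2].round(3),m.sum())
d,R,t=grab("scene");save(d,"pics/s5.png",(230,220,400,360),4)
go([.461,.186,.2],122.85)
E
```

```text
t: 17.77
tool_pos: [0.4614, 0.1841, 0.1229]
tool_rot: [-1.503, -2.758, 0.0]
contact_force: [-5.2, -1.5, 5.2]
opening: 0.0137
grip_force: 69.1
t: 19.27
tool_pos: [0.4554, 0.0521, 0.2279]
tool_rot: [1.51, 2.753, -0.0]
contact_force: [0.1, 0.2, 0.2]
opening: 0.0683
grip_force: 0.0
scene plate [0.4604 0.1882] 0.071 z 0.0939 slope [ 0.006 -0.007] 2150
scene collar [0.4609 0.1881] 0.0207 z 0.1171 slope [ 0.017 -0.002] 128
scene post [0.4601 0.189 ] 0.0098 z 0.1448 slope [ 0.198 -0.333] 45
top plate [0.4629 0.1854] 0.0689 z 0.0963 slope [0.004 0.005] 1061
top collar [0.4623 0.1856] 0.0188 z 0.1201 slope [-0.088 -0.009] 51
top post [0.4625 0.1841] 0.0076 z 0.1484 slope [-0.136  0.242] 29
t 19.43 pos [0.4553 0.0554 0.2273] yaw 122.81 tilt [ 0.     0.001 -1.   ] F [ 0.02 -0.74 -0.8 ] grip 0.0 0.0683 q [-0.04 -0.36  1.99  0.    1.51 -0.61]
turn frac [ 0.001 -0.001 -0.001]
shift frac [0.356 0.252 0.091]
```

View pics/s5.png

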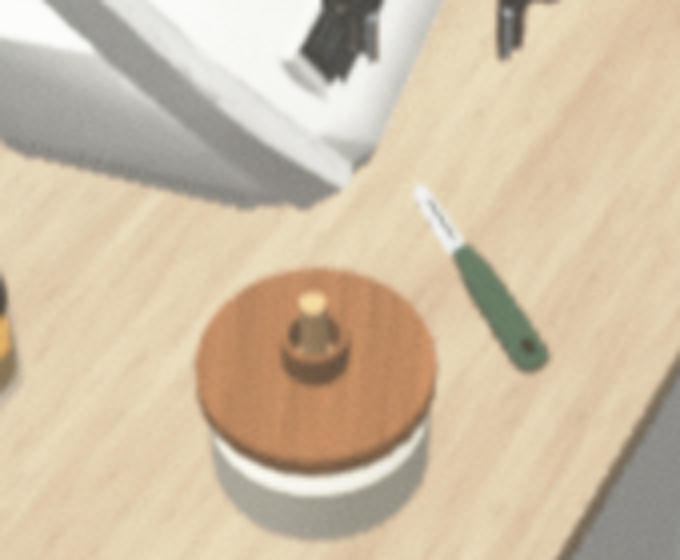

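s5 shows the pair seated level on the crock at about (315,370), with the peeler clear. The plate is at z≈0.095, as expected. Next I grip the collar.

```bash
python3 -m pendant '[0,0,0,0.1,0.07,0,0.8, 0,0,0,0.22,0.155,0,0.8, 0,0,0,0.32,0.225,0,0.8, 0,0,0,0.357,0.253,0,0.8, 0,0,0,0.357,0.253,0,0.8]'; python3 -c "
from h import *;go([.4613,.1861,.0975],122.85)"
```

```text
t: 20.05
tool_pos: [0.4605, 0.1875, 0.2266]
tool_rot: [-1.498, -2.76, 0.001]
contact_force: [0.3, 0.3, 0.5]
opening: 0.0686
grip_force: 0.0
t 20.05 pos [0.4605 0.1875 0.2266] yaw 123.01 tilt [-0.001 -0.    -1.   ] F [0.3  0.28 0.53] grip 0.0 0.0686 q [ 0.24 -0.26  1.91 -0.    1.49 -0.34]
turn frac [-0.002 -0.001  0.005]
shift frac [-0.005  0.     0.43 ]
```

```bash
python3 -m pendant '[0,0,0,-0.004,0,0.06,0.8, 0,0,0,-0.004,0,0.16,0.8, 0,0,0,-0.004,0,0.26,0.8, 0,0,0,-0.004,0,0.34,0.8, 0,0,0,-0.004,0,0.39,0.8, 0,0,0,-0.004,0,0.42,0.8, 0,0,0,-0.004,0,0.43,0.8, 0,0,0,-0.004,0,0.43,0.8]'; python3 -c "
from h import *;go([.4613,.1861,.0975],122.85)"
```

```text
t: 21.05
tool_pos: [0.4619, 0.1854, 0.0983]
tool_rot: [1.503, 2.759, 0.001]
contact_force: [0.1, -0.2, -0.6]
opening: 0.0685
grip_force: 0.0
t 21.05 pos [0.4619 0.1854 0.0983] yaw 122.83 tilt [ 0.  0. -1.] F [ 0.08 -0.2  -0.63] grip 0.0 0.0685 q [ 0.23 -0.13  2.02  0.    1.25 -0.34]
turn frac [ 0.001 -0.    -0.001]
shift frac [ 0.003 -0.     0.003]
```

Now I close gently on the collar.

```bash
python3 -m pendant '[0,0,0,0,0,0,0.65, 0,0,0,0,0,0,0.55, 0,0,0,0,0,0,0.5, 0,0,0,0,0,0,0.45, 0,0,0,0,0,0,0.4, 0,0,0,0,0,0,0.3, 0,0,0,0,0,0,0.2, 0,0,0,0,0,0,0.2]' 45; python3 -c "
from h import *;go([.4613,.1861,.0975],122.85)"
```

```text
t: 22.05
tool_pos: [0.4617, 0.1854, 0.0982]
tool_rot: [-1.503, -2.759, -0.0]
contact_force: [-2.6, -0.7, 5.6]
opening: 0.038
grip_force: 45.3
t 22.05 pos [0.4617 0.1854 0.0982] yaw 122.84 tilt [-0.  0. -1.] F [-2.65 -0.66  5.63] grip 45.32515408471227 0.038 q [ 0.23 -0.13  2.02  0.    1.25 -0.34]
turn frac [-0.    -0.001 -0.   ]
shift frac [0.003 0.    0.002]
```

```bash
python3 -m pendant '[0,0,0,0,0,-0.01,0.2, 0,0,0,0,0,-0.025,0.2, 0,0,0,0,0,-0.05,0.2, 0,0,0,0,0,-0.08,0.2, 0,0,0,0,0,-0.12,0.2, 0,0,0,0,0,-0.17,0.2, 0,0,0,0,0,-0.23,0.2, 0,0,0,0,0,-0.3,0.2, 0,0,0,0,0,-0.36,0.2, 0,0,0,0,0,-0.4,0.2, 0,0,0,0,0,-0.43,0.2, 0,0,0,0,0,-0.43,0.2]'; python3 -m pendant '[0,0,0,0,0,0,0.2, 0,0,0,0,0,0,0.2, 0,0,0,0,0,0,0.2]'
python3 - <<'E'
from h import *
go([.4613,.1861,.2275],122.85)
d,R,t=grab("scene");save(d,"pics/s6.png",(230,180,400,360),3.3)
W=cloud(d,R,t);hs=cv2.cvtColor(d["image"],cv2.COLOR_RGB2HSV)
A=(np.hypot(W[...,0]-.4605,W[...,1]-.186)<.09)&(hs[...,1]>60)&(hs[...,0]<25)
for lo,hi in((.08,.1),(.21,.235)):
    P=W[A&(W[...,2]>lo)&(W[...,2]<hi)]; s=np.linalg.lstsq(np.c_[P[:,:2],np.ones(len(P))],P[:,2],rcond=None)[0]; print(len(P),np.median(P,0),s[:2])
E
```

```text
t: 23.55
tool_pos: [0.4618, 0.1854, 0.2273]
tool_rot: [-1.503, -2.759, -0.001]
contact_force: [-0.9, -0.0, -2.2]
opening: 0.0378
grip_force: 45.3
t: 23.92
tool_pos: [0.4613, 0.1852, 0.2261]
tool_rot: [-1.502, -2.757, 0.001]
contact_force: [0.4, -0.6, -1.7]
opening: 0.0379
grip_force: 45.3
t 23.93 pos [0.4613 0.1852 0.2261] yaw 122.83 tilt [-0.002 -0.    -1.   ] F [ 0.35 -0.61 -1.68] grip 45.31884966418147 0.0379 q [ 0.23 -0.26  1.91  0.    1.49 -0.34]
turn frac [-0.003 -0.002 -0.001]
shift frac [ 0.002  0.002 -0.005]
1351 [0.45181445 0.19787773 0.08898723] [0.00284646 0.00097677]
2100 [0.44685301 0.20496769 0.2217732 ] [ 0.01555379 -0.02546225]
```

View pics/s6.png

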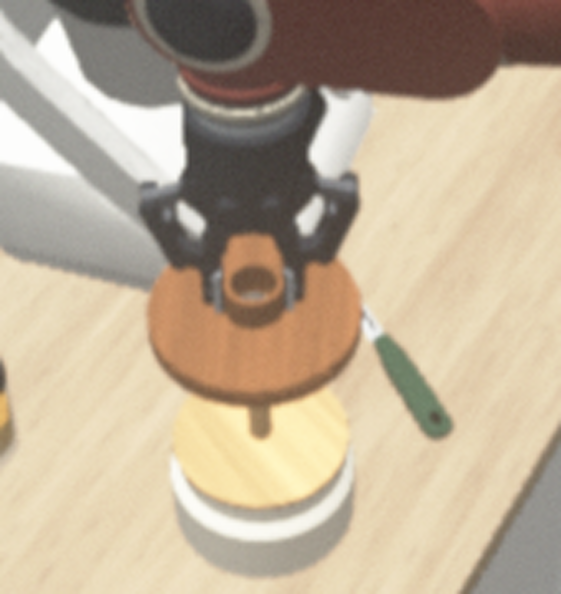

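s6 shows the outer lid held level at about (255,310), roughly 128 mm up, above the inner lid, which is flat and seated at (260,440). I hand the job in.

```bash
python3 -c "
from h import *;print(ctrl.finish_job())"
```

```text
the job is handed in; nothing more can be done
None
```

I handed the job in at about 24 s: the peeler lies flat on the worktop clear of the crock, the inner lid is seated level on it, and the outer lid is held level about 128 mm above its seat; no verdict came back.

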